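Reverse the ratchet and snug down the choke nut

TASK

The nut on the choke's near foot is only run part way down, and the ratchet standing on it is still set to undo. Flip the ratchet's reversing lever over to tighten, then work the handle clockwise, ratcheting back as often as needed, until the nut is home and snug at about 1.3 newton metres, well short of 2, because the brass stud strips easily. Let go, leave the ratchet on the nut, and keep clear of the glass valves, the canister and the knob.

Things in the scene. Friction and masses are not known exactly. Their poses are not given: they have to be found in the camera images.
- chassis: aluminium power-supply chassis screwed to the desk, an upturned pan 180 (x) by 270 (y) by 50 mm high. Origin at desk level straight below the nut's axis, 20 mm left of the pan's middle; x points away from its robot side, y to its left, z up
- choke: rust-spotted steel choke fixed on the chassis left of the nut, 60 by 58 mm, its top 113 mm above the desk. Origin on the nut's axis at the chassis top (50 mm above the desk), axes as the chassis; the block spans 34 to 92 mm along +y and -30 to 30 mm along x
- transformer: black transformer fixed on the chassis right of the nut, 75 (x) by 66 (y) mm, its top 122 mm above the desk; origin under its middle, at the chassis top, axes as the chassis
- socket: steel socket, 19 mm across, 30 mm tall, standing on the nut (hidden in it, turns with it). Origin on the nut's axis at the socket's foot, 54.5 mm above the desk. Clockwise from above tightens. The nut drags at about 0.3 N m while it runs down, has 0.5 to 1.3 rad to go, then stops dead; the socket's x points along the chassis' -x when it is home. Ratcheting back may drag it back up to 0.1 rad
- ratchet: steel ratchet wrench, 191 mm long, head 38 mm across and 20 mm thick, bar 13 mm wide and 12 thick from 28 to 80 mm from the axis, then a round grip 17 mm thick to 172 mm. Origin on the nut's axis at the underside of the head, 84.5 mm above the desk; x runs out along the handle, z up. Handle's centre line: 94.5 mm above the desk. It stays on the nut and only swings level about the nut's axis
- grip (a point): point on the round grip's centre line, 130 mm from the nut's axis, 94.5 mm above the desk. Here 10 N square to the handle makes 1.3 N m; running the nut down takes 3 to 5 N and this fades when the hand stops, whereas against the stop the force stays. Past the stop the drive gives about 0.03 rad per N m
- handle_end (a point): outer end of the handle, 172 mm from the nut's axis. The handle swings up to 0.6 rad either side of the chassis' -x direction; there the choke (clockwise) or the transformer stops it. The gear has 24 teeth: up to 0.27 rad of a stroke may be free before the pawl bites
- selector (a joint): reversing lever on top of the ratchet head, turns the pawl inside; rad, positive clockwise from above, 0 = along the handle. -0.4 to -0.2 = set to undo; +0.2 to +0.4 = set to tighten. It snaps over centre and stays, taking 2 to 3 N at the tip; it can rest near 0.2 instead of 0.4 while the pawl sits on a tooth
- lever_tip (a point): middle of the lever's tip, 111.5 mm above the desk. The lever is a dark bar 5 to 7 mm thick that ends 3.5 mm beyond this point; it stands 10 mm above the head's flat top, its top edge 114.5 mm above the desk. To tighten, its tip goes over to the side towards which the handle swings clockwise from above (left for someone facing the head from the handle's end)
- lever_pivot (a point): the lever's pivot on the head's flat top, 104.5 mm above the desk, 21 mm from the nut's axis towards the handle; the tip is 19 mm from it. Pressing the lever further when it is over swings the whole handle
- valve_a: miniature clear glass valve standing on its pins, 19 mm across, 58 mm tall; origin under its middle
- valve_b: a second such valve
- canister: green screw-top tin of grid caps, 61 mm across, 74 mm tall; origin under its middle
- knob: cream bakelite dial knob lying face up, 38 mm across, 20 mm tall; origin under its middle

How it is judged:
By the outcome, as a careful person would: the job done as asked, in the order asked, and still so for the second after the job is handed in, with the robot touching nothing.
It also fails if it takes over 69 s, if anything falls off the work surface, if the arm or the gripper's body presses on something with over 40 N, if the wrist force passes 120 N, or if a joint passes its speed limit or range.

ROBOT

A 6-joint arm with a two-finger parallel gripper is mounted at the origin on the work surface. World frame = base frame: x ahead of the robot, y to its left, z up, the work surface at z = 0. Lengths are in m, angles in degrees, forces in N, time in s.
With the tool pointing down it reaches from about 0.35 to 0.875 m from the base axis. Payload 4.2 kg.
Tool frame: the origin (TCP) lies between the finger pads; the fingertips stand 25 mm ahead of it and the grasp point (between the pads) lies 6 mm ahead of it (r.tips_ahead is the distance from the TCP to the fingertips, in m); z points along the fingers, y is the direction in which the jaws open and shut (so a half turn about z gives the same grasp; the last joint's range is limited). The gripper opens to 87 mm and grips with 3 to 60 N. Pads are 19 mm wide; open, the fingers measure 117 mm over their backs; the gripper's body (75 mm by 190 mm) begins 51 mm behind the grasp point.
Start: joints at [79.446, 22.042, 0.453, 0, -68.411, -14.817], TCP at [0.268, 0.565, 0.248] pointing down, gripper open.
Joint ranges: [-179.83, 179.83], [-69.29, 118.12], [-61.27, 80.66], [-181.25, 117.63], [-171.15, -9.14], [-177.46, 177.46]. Speed limits (degrees/s): [159.86, 159.86, 180, 180, 180, 180].

INTERFACE

Orientations are given as a 3x3 rotation matrix whose columns are the frame's x, y, z axes.
In Python, from station import r, vision, finish_job gives the robot as it stands.
- The arm moves only by the shell command python3 -m jog 'ROWS'. ROWS is a JSON object of lists of equal length, an entry for each row: "rot": the turn, a rotation vector about the world's x, y, z in degrees, a list of three; "delta_pos": the shift along the world's x, y, z in mm, a list of three; "grip": the opening in per cent of the stroke, from 0 (shut) to 100 (fully open). A call has 1 to 10 rows; each row shifts and turns the commanded pose from where the row before left it; what a row does not reach is not made up. A row lasts 1/12 s, in which the tool goes at most 41.7 mm and 7.16 degrees, less where a joint would pass 70% of its speed; a pose out of reach is approached as far as the arm can. A call with a gripper value outside its range is refused whole. The fingers move at their own pace and stop on an object; the grip force is fixed at half the most. Time passes only in rows, so rows that do not move let the fingers close. It gives the time, the measured TCP pose, the force and the opening at its end, in the units of the state.
- r.sense(): the state, without advancing time (a new reading comes with each control period).
- vision.capture(name): name is "side" or "top"; returns a dict with "frame" (384x512x3 uint8, red, green, blue), "K" (3x3 intrinsics, pixels), "xyz" and "orientation" of the camera in the world. Camera axes: x right, y up, looking along -z (the intrinsics and any distortion apply to the point x, -y, -z); pixel columns grow to the right and rows downward; lengths in m; the calibration is good to about 2 mm. A picture is of the moment at which its call begins. There is no depth.
- finish_job(): hands the job in, once; it reports no verdict.
The state is a dict: "time_s": time; "joints": joint angles; "joint_velocities": joint speeds; "effort": joint torques, N m; "tcp_pos": TCP position; "ee_rot": TCP orientation; "wrist_force": force on the tool from outside, world axes, zero at the start; "moment": the same for the moment, N m; "gripper_width": opening from 0.0 (shut) to 1.0 (fully open).
Only numpy, scipy, OpenCV 4.12 (cv2) and the standard library are available. Lean on these libraries where they do the work, as an engineer would, in place of code of your own. Each camera call takes 0.05 s, during which the arm holds its last target. There are 200 camera calls.

## Working session

There is one attempt and no reset: what is moved stays moved. The work goes in short steps, Python scripts to look and compute and a shell command to move; the robot and the scene stay as the last step left them, time stands still between calls to the robot, and variables do not carry over. Pictures are saved under pics/ and viewed, about 8 in all and at most 12, crops included, and the job is handed in when it is done.

```bash
mkdir -p pics
python3 - <<'E'
from station import r, vision
import cv2,numpy as np,pickle
for n in("top","side"):
    c=vision.capture(n); pickle.dump(c,open(f"pics/{n}0.pkl","wb"))
    cv2.imwrite(f"pics/{n}0.png",cv2.resize(c["frame"][:,:,::-1],None,fx=1.5,fy=1.5,interpolation=cv2.INTER_CUBIC)); print(n,c["K"],c["xyz"],c["orientation"],[k for k in c])
s=r.sense(); print(s)
E
```

```text
top [[365.7369749    0.         249.55901248]
 [  0.         365.7369749  195.05247944]
 [  0.           0.           1.        ]] [0.45471628 0.02023956 0.82701094] [[ 0.00736092  0.98063784 -0.1956917 ]
 [-0.99991935  0.00924361  0.00870915]
 [ 0.01034942  0.19561181  0.98062679]] ['frame', 'K', 'xyz', 'orientation']
side [[356.23353693   0.         254.03812531]
 [  0.         356.23353693 192.30518649]
 [  0.           0.           1.        ]] [ 0.1916086  -0.39419236  0.58600509] [[ 0.7211737   0.45327796 -0.52387744]
 [-0.69272575  0.47871679 -0.53940826]
 [ 0.00628705  0.75191045  0.65923528]] ['frame', 'K', 'xyz', 'orientation']
{'time_s': 0.1, 'joints': array([ 7.94468897e+01,  2.20871764e+01,  3.87309944e-01, -2.33894920e-02,
       -6.84127381e+01, -1.48170172e+01]), 'joint_velocities': array([ 0.04267814, -0.22202583,  0.14375421, -0.06601933,  0.01034594,
        0.00049398]), 'effort': array([-8.32093683e-04, -3.91691351e+01,  1.87934411e+01,  4.23195630e+00,
        1.34340132e-02, -6.73641375e-05]), 'tcp_pos': array([0.2675657 , 0.56428387, 0.24656326]), 'ee_rot': array([[ 9.03494333e-01, -4.28599409e-01, -7.33106362e-04],
       [-4.28600014e-01, -9.03492423e-01, -1.86252779e-03],
       [ 1.35922265e-04,  1.99699270e-03, -9.99997997e-01]]), 'wrist_force': array([-0.12944831, -0.1440508 ,  0.21823446]), 'moment': array([0.00687243, 0.01130231, 0.04193442]), 'gripper_width': 1.0021342756345042}
```

View pics/top0.png

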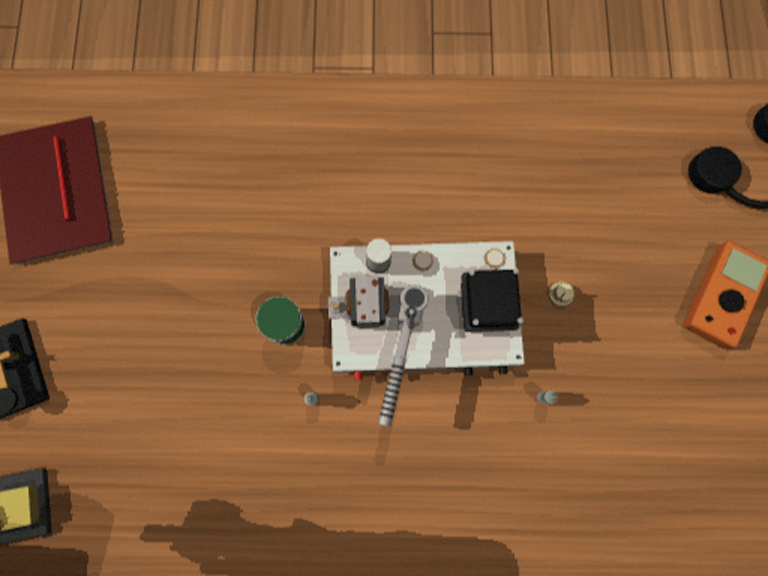

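View pics/side0.png

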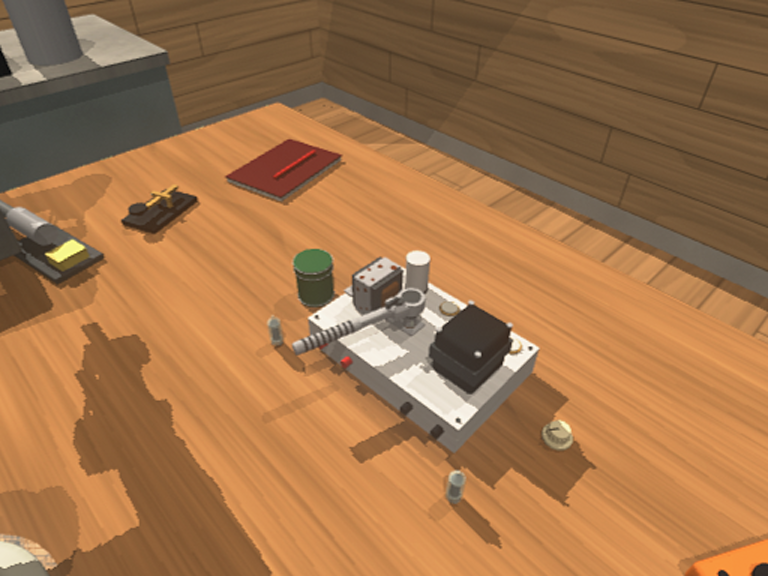

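The top view shows the chassis at (332–522, 242–370) in the 1.5x picture. The head is at about (413,298), the handle end at (385,423), canister at (280,320), valves at (311,398) and (547,397), and knob at (561,293). I'll zoom in next.

```bash
cat > h.py <<'E'
import numpy as np,cv2,pickle
def ray(c,u,v):
    K=c["K"]; d=np.array([(u-K[0,2])/K[0,0],-(v-K[1,2])/K[1,1],-1.]); return np.array(c["orientation"])@d
def at(c,u,v,z):
    d=ray(c,u,v); p=np.array(c["xyz"]); return (p+d*(z-p[2])/d[2])
def proj(c,P):
    q=np.array(c["orientation"]).T@(np.array(P)-np.array(c["xyz"])); K=c["K"]
    return K[0,0]*q[0]/-q[2]+K[0,2], K[1,1]*-q[1]/-q[2]+K[1,2]
def crop(c,u0,v0,w,h,s,name):
    cv2.imwrite(name,cv2.resize(c["frame"][v0:v0+h,u0:u0+w,::-1],None,fx=s,fy=s,interpolation=cv2.INTER_CUBIC))
E
python3 - <<'E'
from h import *
t=pickle.load(open("pics/top0.pkl","rb"));s=pickle.load(open("pics/side0.pkl","rb"))
crop(t,210,155,145,135,5,"pics/c1.png")
crop(s,190,165,110,80,7,"pics/c2.png")
for n,u,v,z in[("head",413,298,.1045),("end",385,423,.0945),("can",280,320,.074),("va",311,398,.03),("vb",547,397,.03),("knob",561,293,.02)]: print(n,at(t,u/1.5,v/1.5,z))
E
```

```text
head [ 0.5919728  -0.03809164  0.1045    ]
end [ 0.42811394 -0.00140123  0.0945    ]
can [0.56507425 0.14377691 0.074     ]
va [0.45972022 0.10230012 0.03      ]
vb [ 0.46363553 -0.2351955   0.03      ]
knob [ 0.6177635  -0.26790939  0.02      ]
```

View pics/c1.png

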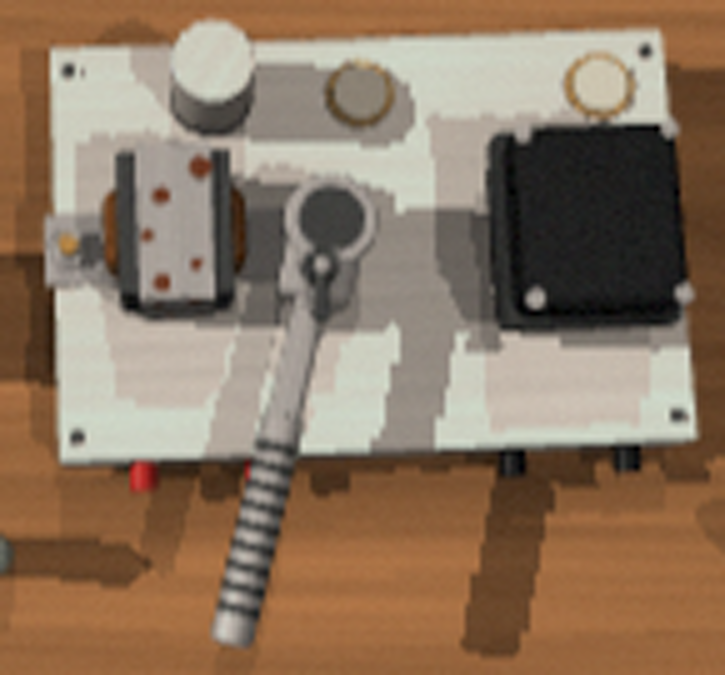

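View pics/c2.png

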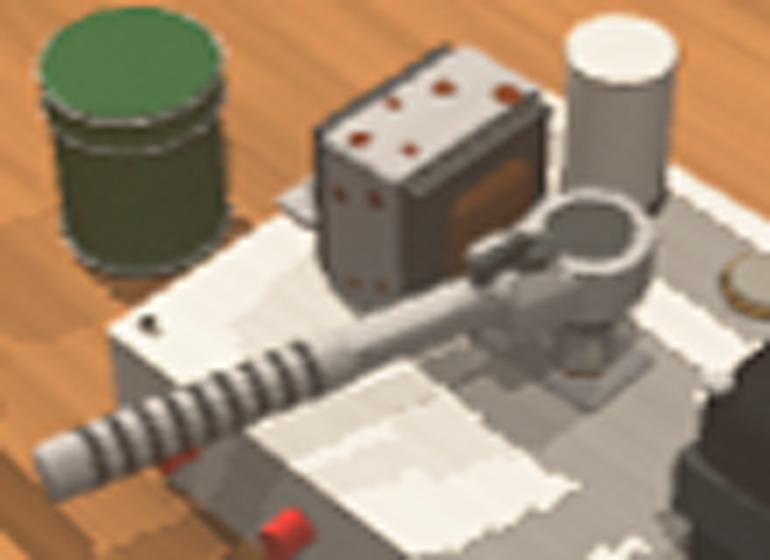

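Run:
```python
from h import *
t=pickle.load(open("pics/top0.pkl","rb"))
f=lambda a,b,z:at(t,210+(a+.5)/5-.5,155+(b+.5)/5-.5,z)*1000
P={}
for n,a,b,z in[("axis",330,217,.1045),("pivot",321,263,.110),("tip",320,308,.1145),("end",233,642,.0945),("gripmid",256,545,.1),("barmid",302,343,.1005),("BL",62,463,.05),("BR",695,438,.05),("TL",51,48,.05),("TR",660,30,.05)]: P[n]=f(a,b,z);print(n,P[n].round(1))
ang=lambda v:np.degrees(np.arctan2(v[1],v[0]))
print("chassis -y",ang(P["BR"]-P["BL"])+90,ang(P["TR"]-P["TL"])+90, "x",ang(P["TL"]-P["BL"]),ang(P["TR"]-P["BR"]))
print("center",(P["BL"]+P["BR"]+P["TL"]+P["TR"])/4)
print("handle",ang(P["end"]-P["axis"]),ang(P["gripmid"]-P["barmid"]),"lever",ang(P["tip"]-P["pivot"]))
```

```text
axis [593.3 -38.6 104.5]
pivot [573.6 -34.5 110. ]
tip [555.  -33.6 114.5]
end [426.2  -0.5  94.5]
gripmid [463.4  -9.2 100. ]
barmid [542.8 -27.4 100.5]
BL [497.3  70.5  50. ]
BR [ 509.9 -197.2   50. ]
TL [678.4  79.4  50. ]
TR [ 689.5 -189.9   50. ]
chassis -y 2.6999250427605546 2.350922191368653 x 2.7950360016312157 2.3354115594840095
center [593.77989357 -59.29036376  50.        ]
handle 167.14536964828798 167.06011819737208 lever 177.431767956721
```

The chassis is yawed about 2.5° and the nut axis is at about (593,-39). The handle points at 167° (15° clockwise of -x), and the lever sits on the undo side. I'll shut the gripper and go above a spot just right of the lever tip.

```bash
python3 -m jog '{"delta_pos":[[13.7,-31.2,0],[13.7,-31.2,0],[13.7,-31.2,0],[13.7,-31.2,0],[13.7,-31.2,0],[13.7,-31.2,0],[13.7,-31.2,0],[13.7,-31.2,0],[13.7,-31.2,0],[13.7,-31.2,0]],"rot":[[0,0,0.6],[0,0,0.6],[0,0,0.6],[0,0,0.6],[0,0,0.6],[0,0,0.6],[0,0,0.6],[0,0,0.6],[0,0,0.6],[0,0,0.6]],"grip":[0,0,0,0,0,0,0,0,0,0]}'
python3 -m jog '{"delta_pos":[[13.7,-31.2,0],[13.7,-31.2,0],[13.7,-31.2,0],[13.7,-31.2,0],[13.7,-31.2,0],[13.7,-31.2,0],[13.7,-31.2,0],[13.7,-31.2,0],[13.7,-31.2,0],[13.7,-31.2,0]],"rot":[[0,0,0.6],[0,0,0.6],[0,0,0.6],[0,0,0.6],[0,0,0.6],[0,0,0.6],[0,0,0.6],[0,0,0.6],[0,0,0.6],[0,0,0.6]],"grip":[0,0,0,0,0,0,0,0,0,0]}'
python3 -m jog '{"delta_pos":[[0,0,-10],[0,0,-10],[0,0,-10],[0,0,0],[0,0,0]],"rot":[[0,0,0],[0,0,0],[0,0,0],[0,0,0],[0,0,0]],"grip":[0,0,0,0,0]}'
```

```text
time_s: 0.93
tcp_pos: [0.4048, 0.2509, 0.2473]
ee_rot: [[0.944, -0.331, -0.0], [-0.331, -0.944, -0.0], [-0.0, 0.0, -1.0]]
wrist_force: [0.6, 1.1, -0.9]
gripper_width: 0.331
time_s: 1.77
tcp_pos: [0.5419, -0.061, 0.2472]
ee_rot: [[0.973, -0.231, -0.001], [-0.231, -0.973, 0.0], [-0.001, 0.0, -1.0]]
wrist_force: [0.6, 1.2, 0.6]
gripper_width: -0.0
time_s: 2.18
tcp_pos: [0.541, -0.0584, 0.2166]
ee_rot: [[0.973, -0.23, -0.002], [-0.23, -0.973, -0.0], [-0.002, 0.001, -1.0]]
wrist_force: [-0.3, 0.8, 0.6]
gripper_width: 0.007
```

```bash
python3 -m jog '{"delta_pos":[[0,0,-15],[0,0,-15],[0,0,-15],[0,0,-15],[0,0,-10],[0,0,-10],[0,0,-5],[0,0,0],[0,0,0]],"rot":[[0,0,0],[0,0,0],[0,0,0],[0,0,0],[0,0,0],[0,0,0],[0,0,0],[0,0,0],[0,0,0]],"grip":[0,0,0,0,0,0,0,0,0]}'
python3 - <<'E'
from h import *
from station import vision
t=vision.capture("top");s=vision.capture("side")
crop(t,235,170,70,70,8,"pics/a.png");crop(s,215,165,90,70,8,"pics/b.png")
a=cv2.imread("pics/a.png");b=cv2.imread("pics/b.png")
b=cv2.resize(b,(460,358));a=cv2.resize(a,(330,330));o=np.zeros((360,795,3),np.uint8);o[:330,:330]=a;o[:358,333:793]=b;cv2.imwrite("pics/d.png",o)
E
```

```text
time_s: 2.93
tcp_pos: [0.5421, -0.0591, 0.1329]
ee_rot: [[0.973, -0.231, 0.001], [-0.231, -0.973, -0.0], [0.001, 0.0, -1.0]]
wrist_force: [-0.4, -0.7, 0.1]
gripper_width: 0.002
```

View pics/d.png

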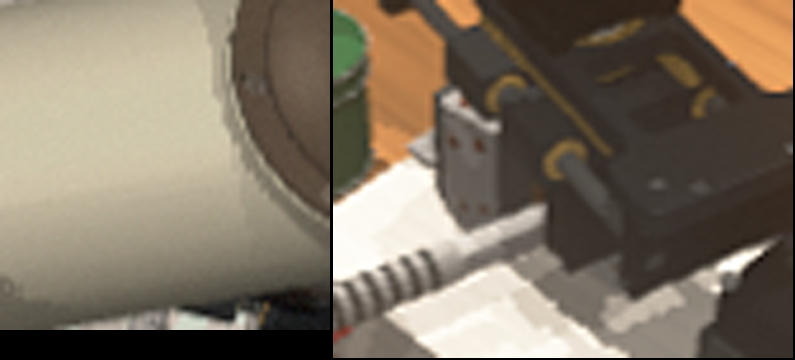

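```bash
python3 -m jog '{"delta_pos":[[0.4,2,-1.5],[0.5,2,0],[0,0,0],[0,0,0]],"rot":[[0,0,0],[0,0,0],[0,0,0],[0,0,0]],"grip":[0,0,0,0]}'
for i in 1; do :; done
python3 -m jog '{"delta_pos":[[0.2,1,0],[0.2,1,0],[0,0,0]],"rot":[[0,0,0],[0,0,0],[0,0,0]],"grip":[0,0,0]}'
python3 -m jog '{"delta_pos":[[0.2,1,0],[0.2,1,0],[0,0,0]],"rot":[[0,0,0],[0,0,0],[0,0,0]],"grip":[0,0,0]}'
python3 -m jog '{"delta_pos":[[0.2,1,0],[0.2,1,0],[0,0,0]],"rot":[[0,0,0],[0,0,0],[0,0,0]],"grip":[0,0,0]}'
```

```text
time_s: 3.37
tcp_pos: [0.5428, -0.0551, 0.1312]
ee_rot: [[0.973, -0.231, 0.0], [-0.231, -0.973, 0.0], [0.0, -0.0, -1.0]]
wrist_force: [0.3, -0.2, -0.0]
gripper_width: 0.003
time_s: 3.62
tcp_pos: [0.5431, -0.0532, 0.1311]
ee_rot: [[0.973, -0.231, 0.0], [-0.231, -0.973, 0.0], [0.0, -0.0, -1.0]]
wrist_force: [0.6, 0.1, 0.1]
gripper_width: 0.009
time_s: 3.87
tcp_pos: [0.5435, -0.0511, 0.1311]
ee_rot: [[0.973, -0.231, 0.0], [-0.231, -0.973, -0.0], [0.0, -0.0, -1.0]]
wrist_force: [-0.3, -0.5, 0.1]
gripper_width: 0.013
time_s: 4.12
tcp_pos: [0.5439, -0.0491, 0.1311]
ee_rot: [[0.973, -0.231, 0.0], [-0.231, -0.973, -0.0], [0.0, -0.0, -1.0]]
wrist_force: [0.2, -0.2, 0.1]
gripper_width: 0.002
```

```bash
python3 -m jog '{"delta_pos":[[0.2,1,0],[0.2,1,0],[0,0,0]],"rot":[[0,0,0],[0,0,0],[0,0,0]],"grip":[0,0,0]}'
python3 -m jog '{"delta_pos":[[0.2,1,0],[0.2,1,0],[0,0,0]],"rot":[[0,0,0],[0,0,0],[0,0,0]],"grip":[0,0,0]}'
python3 -m jog '{"delta_pos":[[0.2,1,0],[0.2,1,0],[0,0,0]],"rot":[[0,0,0],[0,0,0],[0,0,0]],"grip":[0,0,0]}'
```

```text
time_s: 4.37
tcp_pos: [0.5443, -0.0471, 0.1311]
ee_rot: [[0.973, -0.231, 0.0], [-0.231, -0.973, -0.0], [0.0, -0.0, -1.0]]
wrist_force: [-0.1, -0.6, 0.6]
gripper_width: 0.003
time_s: 4.62
tcp_pos: [0.5446, -0.0452, 0.131]
ee_rot: [[0.973, -0.231, -0.0], [-0.231, -0.973, -0.0], [-0.0, 0.0, -1.0]]
wrist_force: [-0.2, -0.4, 0.1]
gripper_width: 0.006
time_s: 4.87
tcp_pos: [0.5446, -0.0434, 0.131]
ee_rot: [[0.973, -0.231, -0.001], [-0.231, -0.973, -0.0], [-0.001, 0.001, -1.0]]
wrist_force: [-0.9, -2.0, 0.8]
gripper_width: 0.007
```

```bash
python3 -m jog '{"delta_pos":[[0.2,1,0],[0.2,1,0],[0,0,0]],"rot":[[0,0,0],[0,0,0],[0,0,0]],"grip":[0,0,0]}'
python3 -m jog '{"delta_pos":[[0.2,1,0],[0.2,1,0],[0,0,0]],"rot":[[0,0,0],[0,0,0],[0,0,0]],"grip":[0,0,0]}'
python3 -m jog '{"delta_pos":[[0.2,1,0],[0.2,1,0],[0,0,0]],"rot":[[0,0,0],[0,0,0],[0,0,0]],"grip":[0,0,0]}'
```

```text
time_s: 5.12
tcp_pos: [0.5456, -0.041, 0.131]
ee_rot: [[0.973, -0.231, 0.0], [-0.231, -0.973, 0.0], [0.0, -0.0, -1.0]]
wrist_force: [-0.7, -0.6, -0.4]
gripper_width: 0.007
time_s: 5.37
tcp_pos: [0.5464, -0.0389, 0.1312]
ee_rot: [[0.973, -0.231, 0.001], [-0.231, -0.973, 0.0], [0.001, -0.001, -1.0]]
wrist_force: [0.2, 0.5, 0.5]
gripper_width: 0.007
time_s: 5.62
tcp_pos: [0.5465, -0.037, 0.1311]
ee_rot: [[0.973, -0.231, 0.0], [-0.231, -0.973, 0.0], [0.0, -0.0, -1.0]]
wrist_force: [0.1, 0.4, -0.0]
gripper_width: 0.004
```

The force rose to about 2 N and then vanished, so the lever has probably snapped over. I'll back off, rise above the grip and look.

```bash
python3 -m jog '{"delta_pos":[[-1,-5,0],[-1,-5,0],[0,0,20],[0,0,25],[0,0,25],[-20,9,0],[-20,9,0],[-20,10,0],[-20,10,0],[0,0,0]],"rot":[[0,0,0],[0,0,0],[0,0,0],[0,0,0],[0,0,0],[0,0,0],[0,0,0],[0,0,0],[0,0,0],[0,0,0]],"grip":[0,0,0,0,0,30,30,30,30,30]}'
python3 - <<'E'
from h import *
from station import vision
t=vision.capture("top");s=vision.capture("side")
pickle.dump((t,s),open("pics/e.pkl","wb"))
crop(t,240,175,60,60,6,"pics/a.png");crop(s,220,175,72,60,6,"pics/b.png")
cv2.imwrite("pics/e.png",np.hstack([cv2.imread("pics/a.png"),cv2.imread("pics/b.png")]))
E
```

```text
time_s: 6.45
tcp_pos: [0.4608, -0.0092, 0.2011]
ee_rot: [[0.973, -0.231, -0.002], [-0.231, -0.973, 0.001], [-0.002, -0.0, -1.0]]
wrist_force: [-0.6, -0.1, 0.5]
gripper_width: 0.266
```

View pics/e.png

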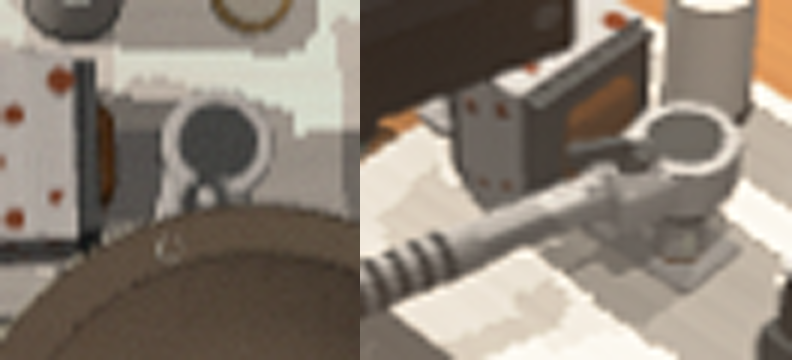

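Run:
```python
from h import *
t,s=pickle.load(open("pics/e.pkl","rb"))
A=np.array([593,-38.8])
for q in(165,167,169):
  for l in(-.4,-.2,.2,.4):
    h=np.radians(q); p=A+21*np.array([np.cos(h),np.sin(h)]); L=h-l
    tip=p+22.5*np.array([np.cos(L),np.sin(L)])
    u,v=proj(s,np.r_[tip,111.5]/1000); pu,pv=proj(s,np.r_[p,111.5]/1000);print(q,l,"tip crop",(u-220)*6+360,(v-175)*6,"piv",(pu-220)*6+360,(pv-175)*6, "old",(u-190)*7,(v-165)*7)
```

```text
165 -0.4 tip crop 588.820901319804 174.3509842134634 piv 630.447472552819 137.99987010995636 old 476.95771820643796 273.4094815823739
165 -0.2 tip crop 578.8095702961663 167.75460692729274 piv 630.447472552819 137.99987010995636 old 465.277832012194 265.71370808184156
165 0.2 tip crop 565.5538313443267 151.43877779896587 piv 630.447472552819 137.99987010995636 old 449.8128032350478 246.67857409879352
165 0.4 tip crop 562.7962971041768 142.41201694910978 piv 630.447472552819 137.99987010995636 old 446.59567995487294 236.14735310729475
167 -0.4 tip crop 591.9043911685992 176.70922951925678 piv 631.5955872855425 139.29592756729096 old 480.5551230300324 276.1607677724662
167 -0.2 tip crop 581.544360666276 170.33636728511743 piv 631.5955872855425 139.29592756729096 old 468.468420777322 268.725761832637
167 0.2 tip crop 567.4236925074368 154.29430479006828 piv 631.5955872855425 139.29592756729096 old 451.994307925343 250.01002225507966
167 0.4 tip crop 564.1889653755115 145.30898835962392 piv 631.5955872855425 139.29592756729096 old 448.2204596047635 239.5271530862279
169 -0.4 tip crop 595.1119763254633 178.9990746221 piv 632.8107711245481 140.56735252017313 old 484.2973057130405 278.83225372578335
169 -0.2 tip crop 584.4157286713456 172.85911550543108 piv 632.8107711245481 140.56735252017313 old 471.8183501165699 271.6689680896696
169 0.2 tip crop 569.445012493644 157.11295427807624 piv 632.8107711245481 140.56735252017313 old 454.35251457591795 253.29844665775562
169 0.4 tip crop 565.7351174412302 148.1807368597852 piv 632.8107711245481 140.56735252017313 old 450.0243036814352 242.87752633641608
```

The side view shows the lever tip at crop (568,152), which matches +0.2 to +0.4 (predicted (567,154) and (564,145)). So it is over to tighten. I'll descend, straddling the grip, and compute the arc steps.

```bash
python3 -m jog '{"delta_pos":[[5,-0.6,-15],[0,0,-15],[0,0,-20],[0,0,-15],[0,0,-15],[0,0,-10],[0,0,-10],[0,0,0],[0,0,0]],"rot":[[0,0,0],[0,0,0],[0,0,0],[0,0,0],[0,0,0],[0,0,0],[0,0,0],[0,0,0],[0,0,0]],"grip":[30,30,30,30,30,30,30,30,30]}'
python3 - <<'E'
import numpy as np
def arc(a,b,st):
    n=int(round(abs(b-a)/st)); q=np.radians(np.linspace(a,b,n+1)); p=130*np.c_[np.cos(q),np.sin(q)]; return np.diff(p,axis=0).round(1).tolist()
print(arc(167,211,4)); print(arc(211,151,2)); print(arc(211,151,1)[::6])
E
```

```text
time_s: 7.3
tcp_pos: [0.4699, -0.0103, 0.1006]
ee_rot: [[0.973, -0.232, -0.001], [-0.232, -0.973, -0.001], [-0.001, 0.001, -1.0]]
wrist_force: [-0.1, 0.6, 0.3]
gripper_width: 0.298
[[-1.7, -8.9], [-1.1, -9.0], [-0.5, -9.1], [0.2, -9.1], [0.8, -9.0], [1.4, -9.0], [2.0, -8.8], [2.7, -8.7], [3.3, -8.5], [3.8, -8.2], [4.4, -7.9]]
[[-2.3, 3.9], [-2.1, 4.0], [-2.0, 4.1], [-1.8, 4.1], [-1.7, 4.2], [-1.6, 4.3], [-1.4, 4.3], [-1.3, 4.4], [-1.1, 4.4], [-0.9, 4.4], [-0.8, 4.5], [-0.6, 4.5], [-0.5, 4.5], [-0.3, 4.5], [-0.2, 4.5], [0.0, 4.5], [0.2, 4.5], [0.3, 4.5], [0.5, 4.5], [0.6, 4.5], [0.8, 4.5], [0.9, 4.4], [1.1, 4.4], [1.3, 4.4], [1.4, 4.3], [1.6, 4.3], [1.7, 4.2], [1.8, 4.1], [2.0, 4.1], [2.1, 4.0]]
[[-1.2, 2.0], [-0.9, 2.1], [-0.7, 2.2], [-0.5, 2.2], [-0.3, 2.3], [-0.0, 2.3], [0.2, 2.3], [0.5, 2.2], [0.7, 2.2], [0.9, 2.1]]
```

```bash
python3 -m jog '{"delta_pos":[[-4,-8.9,0],[-2,-9,0],[-0.5,-9.1,0],[0.2,-9.1,0],[0.8,-9,0]],"rot":[[0,0,4],[0,0,4],[0,0,4],[0,0,4],[0,0,4]],"grip":[30,30,30,30,30]}'
python3 -m jog '{"delta_pos":[[1.4,-9,0],[2,-8.8,0],[2.7,-8.7,0],[3.3,-8.5,0],[3.8,-8.2,0],[0,0,0],[0,0,0]],"rot":[[0,0,4],[0,0,4],[0,0,4],[0,0,4],[0,0,4],[0,0,0],[0,0,0]],"grip":[30,30,30,30,30,30,30]}'
```

```text
time_s: 7.72
tcp_pos: [0.4651, -0.0552, 0.1021]
ee_rot: [[0.993, 0.119, 0.003], [0.119, -0.993, 0.001], [0.003, -0.0, -1.0]]
wrist_force: [0.5, 1.8, -0.6]
gripper_width: 0.304
time_s: 8.3
tcp_pos: [0.4776, -0.0985, 0.1016]
ee_rot: [[0.895, 0.446, 0.001], [0.446, -0.895, 0.0], [0.001, 0.001, -1.0]]
wrist_force: [-0.7, 0.1, 0.8]
gripper_width: 0.301
```

```bash
cat > chk.py <<'E'
# report handle-side angle and clockwise torque about the nut; exit 1 above the limit
import sys,numpy as np
from station import r
s=r.sense(); p=s["tcp_pos"][:2]-np.array([.593,-.0388]); F=s["wrist_force"]
tau=p[0]*F[1]-p[1]*F[0]
print(f'## t={s["time_s"]:.2f} tool angle {np.degrees(np.arctan2(p[1],p[0]))%360:.1f} R={np.hypot(*p)*1e3:.0f} tau_cw={tau:.2f} F={np.round(F,1)} z={s["tcp_pos"][2]*1e3:.0f}')
sys.exit(tau>float(sys.argv[1]))
E
python3 -m jog '{"delta_pos":[[3.6,-10,0],[0.6,-1,0],[0,0,0],[0,0,0]],"rot":[[0,0,5],[0,0,0],[0,0,0],[0,0,0]],"grip":[30,30,30,30]}'; python3 chk.py 9
python3 -m jog '{"delta_pos":[[-4.6,7.8,0],[-4,8.1,0],[-3.6,8.3,0],[0,0,0]],"rot":[[0,0,-4],[0,0,-4],[0,0,-4],[0,0,0]],"grip":[30,30,30,30]}' && python3 chk.py 9
python3 -m jog '{"delta_pos":[[-1.6,4.3,0],[-1.5,4.3,0],[-1.3,4.4,0],[-1.1,4.4,0]],"rot":[[0,0,-2],[0,0,-2],[0,0,-2],[0,0,-2]],"grip":[30,30,30,30]}' && python3 chk.py 9
python3 -m jog '{"delta_pos":[[-0.9,4.4,0],[-0.8,4.5,0],[-0.6,4.5,0],[0,0,0]],"rot":[[0,0,-2],[0,0,-2],[0,0,-2],[0,0,0]],"grip":[30,30,30,30]}' && python3 chk.py 9
```

```text
time_s: 8.63
tcp_pos: [0.481, -0.109, 0.1012]
ee_rot: [[0.853, 0.523, 0.0], [0.523, -0.853, -0.0], [0.0, 0.0, -1.0]]
wrist_force: [-0.5, 0.3, -0.2]
gripper_width: 0.299
## t=8.63 tool angle 212.1 R=132 tau_cw=-0.07 F=[-0.5  0.3 -0.2] z=101
time_s: 8.97
tcp_pos: [0.4687, -0.0841, 0.1013]
ee_rot: [[0.942, 0.335, 0.001], [0.335, -0.942, -0.0], [0.001, 0.0, -1.0]]
wrist_force: [-0.3, 0.3, -1.1]
gripper_width: 0.301
## t=8.97 tool angle 200.0 R=132 tau_cw=-0.05 F=[-0.3  0.3 -1.1] z=101
time_s: 9.3
tcp_pos: [0.4641, -0.0678, 0.1014]
ee_rot: [[0.979, 0.201, 0.001], [0.201, -0.979, -0.001], [0.001, 0.001, -1.0]]
wrist_force: [1.8, -3.3, -0.8]
gripper_width: 0.302
## t=9.30 tool angle 192.7 R=132 tau_cw=0.48 F=[ 1.8 -3.3 -0.8] z=101
time_s: 9.63
tcp_pos: [0.4616, -0.054, 0.1013]
ee_rot: [[0.995, 0.099, 0.001], [0.099, -0.995, -0.0], [0.001, 0.0, -1.0]]
wrist_force: [0.2, -0.4, 0.2]
gripper_width: 0.302
## t=9.63 tool angle 186.6 R=132 tau_cw=0.05 F=[ 0.2 -0.4  0.2] z=101False
False
False
False
```

Drag was felt at 192.7° and faded on stopping, so the pawl bites and the nut is running down. From here I'll use small steps, each checked.

```bash
python3 -m jog '{"delta_pos":[[-0.5,4.5,0],[-0.3,4.5,0],[0,0,0]],"rot":[[0,0,-2],[0,0,-2],[0,0,0]],"grip":[30,30,30]}' >/dev/null && python3 chk.py 0.45 &&
python3 -m jog '{"delta_pos":[[-0.1,2.3,0],[-0.1,2.3,0],[0,0,0]],"rot":[[0,0,-1],[0,0,-1],[0,0,0]],"grip":[30,30,30]}' >/dev/null && python3 chk.py 0.45 &&
python3 -m jog '{"delta_pos":[[0,2.3,0],[0,2.3,0],[0,0,0]],"rot":[[0,0,-1],[0,0,-1],[0,0,0]],"grip":[30,30,30]}' >/dev/null && python3 chk.py 0.45 &&
python3 -m jog '{"delta_pos":[[0,2.3,0],[0.1,2.3,0],[0,0,0]],"rot":[[0,0,-1],[0,0,-1],[0,0,0]],"grip":[30,30,30]}' >/dev/null && python3 chk.py 0.45 &&
python3 -m jog '{"delta_pos":[[0.1,2.3,0],[0.2,2.3,0],[0,0,0]],"rot":[[0,0,-1],[0,0,-1],[0,0,0]],"grip":[30,30,30]}' >/dev/null && python3 chk.py 0.45 &&
python3 -m jog '{"delta_pos":[[0.2,2.3,0],[0.2,2.3,0],[0,0,0]],"rot":[[0,0,-1],[0,0,-1],[0,0,0]],"grip":[30,30,30]}' >/dev/null && python3 chk.py 0.45
```

```text
## t=9.88 tool angle 182.7 R=132 tau_cw=0.11 F=[-0.  -0.9  0.6] z=101False
```

```bash
sed -i 's/sys.exit(tau>float(sys.argv\[1\]))/sys.exit(int(tau>float(sys.argv[1])))/' chk.py
python3 -m jog '{"delta_pos":[[-0.1,2.3,0],[-0.1,2.3,0],[0,0,0]],"rot":[[0,0,-1],[0,0,-1],[0,0,0]],"grip":[30,30,30]}' >/dev/null && python3 chk.py 0.45 &&
python3 -m jog '{"delta_pos":[[0,2.3,0],[0,2.3,0],[0,0,0]],"rot":[[0,0,-1],[0,0,-1],[0,0,0]],"grip":[30,30,30]}' >/dev/null && python3 chk.py 0.45 &&
python3 -m jog '{"delta_pos":[[0,2.3,0],[0.1,2.3,0],[0,0,0]],"rot":[[0,0,-1],[0,0,-1],[0,0,0]],"grip":[30,30,30]}' >/dev/null && python3 chk.py 0.45 &&
python3 -m jog '{"delta_pos":[[0.1,2.3,0],[0.2,2.3,0],[0,0,0]],"rot":[[0,0,-1],[0,0,-1],[0,0,0]],"grip":[30,30,30]}' >/dev/null && python3 chk.py 0.45 &&
python3 -m jog '{"delta_pos":[[0.2,2.3,0],[0.2,2.3,0],[0,0,0]],"rot":[[0,0,-1],[0,0,-1],[0,0,0]],"grip":[30,30,30]}' >/dev/null && python3 chk.py 0.45
```

```text
## t=10.13 tool angle 180.7 R=133 tau_cw=0.30 F=[ 0.9 -2.2  0.7] z=101
## t=10.38 tool angle 178.7 R=133 tau_cw=0.09 F=[ 0.9 -0.7  0.1] z=101
## t=10.63 tool angle 176.7 R=133 tau_cw=0.21 F=[ 1.  -1.6  1. ] z=101
## t=10.88 tool angle 174.7 R=133 tau_cw=0.17 F=[ 0.8 -1.4  0.5] z=101
## t=11.13 tool angle 172.7 R=133 tau_cw=0.21 F=[ 1.  -1.7  0.4] z=101
```

```bash
python3 -m jog '{"delta_pos":[[0.3,2.3,0],[0.3,2.3,0],[0,0,0]],"rot":[[0,0,-1],[0,0,-1],[0,0,0]],"grip":[30,30,30]}' >/dev/null && python3 chk.py 0.45 &&
python3 -m jog '{"delta_pos":[[0.4,2.3,0],[0.4,2.3,0],[0,0,0]],"rot":[[0,0,-1],[0,0,-1],[0,0,0]],"grip":[30,30,30]}' >/dev/null && python3 chk.py 0.45 &&
python3 -m jog '{"delta_pos":[[0.5,2.2,0],[0.5,2.2,0],[0,0,0]],"rot":[[0,0,-1],[0,0,-1],[0,0,0]],"grip":[30,30,30]}' >/dev/null && python3 chk.py 0.45 &&
python3 -m jog '{"delta_pos":[[0.6,2.2,0],[0.6,2.2,0],[0,0,0]],"rot":[[0,0,-1],[0,0,-1],[0,0,0]],"grip":[30,30,30]}' >/dev/null && python3 chk.py 0.45 &&
python3 -m jog '{"delta_pos":[[0.7,2.2,0],[0.7,2.2,0],[0,0,0]],"rot":[[0,0,-1],[0,0,-1],[0,0,0]],"grip":[30,30,30]}' >/dev/null && python3 chk.py 0.45 &&
python3 -m jog '{"delta_pos":[[0.8,2.2,0],[0.8,2.2,0],[0,0,0]],"rot":[[0,0,-1],[0,0,-1],[0,0,0]],"grip":[30,30,30]}' >/dev/null && python3 chk.py 0.45
```

```text
## t=11.38 tool angle 170.7 R=133 tau_cw=0.17 F=[ 1.3 -1.5 -0.2] z=101
## t=11.63 tool angle 168.7 R=133 tau_cw=0.29 F=[ 0.3 -2.3 -0.4] z=101
## t=11.88 tool angle 166.8 R=133 tau_cw=0.22 F=[ 0.3 -1.8 -1.1] z=101
## t=12.13 tool angle 164.8 R=133 tau_cw=0.21 F=[-0.2 -1.6  0.6] z=101
## t=12.38 tool angle 162.8 R=133 tau_cw=0.39 F=[-0.2 -3.   0.4] z=101
## t=12.63 tool angle 160.9 R=133 tau_cw=0.27 F=[-1.3 -1.7  0.8] z=101
```

```bash
python3 -m jog '{"delta_pos":[[0.8,2.1,0],[0.8,2.1,0],[0,0,0]],"rot":[[0,0,-1],[0,0,-1],[0,0,0]],"grip":[30,30,30]}' >/dev/null && python3 chk.py 0.5 &&
python3 -m jog '{"delta_pos":[[0.9,2.1,0],[0.9,2.1,0],[0,0,0]],"rot":[[0,0,-1],[0,0,-1],[0,0,0]],"grip":[30,30,30]}' >/dev/null && python3 chk.py 0.5 &&
python3 -m jog '{"delta_pos":[[1,2.1,0],[1,2.1,0],[0,0,0]],"rot":[[0,0,-1],[0,0,-1],[0,0,0]],"grip":[30,30,30]}' >/dev/null && python3 chk.py 0.5 &&
python3 -m jog '{"delta_pos":[[1,2.1,0],[1,2.1,0],[0,0,0]],"rot":[[0,0,-1],[0,0,-1],[0,0,0]],"grip":[30,30,30]}' >/dev/null && python3 chk.py 0.5
```

```text
## t=12.88 tool angle 158.9 R=133 tau_cw=0.22 F=[-1.7 -1.1  1. ] z=101
## t=13.13 tool angle 156.9 R=133 tau_cw=0.21 F=[-1.4 -1.1  1.2] z=101
## t=13.38 tool angle 154.9 R=133 tau_cw=0.34 F=[-2.4 -1.7  0.8] z=101
## t=13.63 tool angle 152.8 R=133 tau_cw=0.33 F=[-3.1 -1.2  0.9] z=101
```

Not home after this stroke, with the handle near 155°. I'll ratchet back.

```bash
python3 -m jog '{"delta_pos":[[-3.9,-8.4,0],[-3.3,-8.7,0],[-2.7,-8.9,0],[-2.1,-9.1,0],[-1.5,-9.2,0],[-0.8,-9.3,0],[-0.2,-9.3,0]],"rot":[[0,0,4],[0,0,4],[0,0,4],[0,0,4],[0,0,4],[0,0,4],[0,0,4]],"grip":[30,30,30,30,30,30,30]}' >/dev/null && python3 chk.py 0.5 &&
python3 -m jog '{"delta_pos":[[0.5,-9.3,0],[1.1,-9.2,0],[1.8,-9.1,0],[2.4,-9,0],[3,-8.8,0],[3.6,-8.6,0],[4.2,-8.3,0],[0,0,0]],"rot":[[0,0,4],[0,0,4],[0,0,4],[0,0,4],[0,0,4],[0,0,4],[0,0,4],[0,0,0]],"grip":[30,30,30,30,30,30,30,30]}' >/dev/null && python3 chk.py 0.5 &&
python3 -m jog '{"delta_pos":[[2.4,-4,0],[0,0,0]],"rot":[[0,0,2],[0,0,0]],"grip":[30,30]}' && python3 chk.py 0.5
```

```text
## t=14.22 tool angle 180.8 R=131 tau_cw=-0.33 F=[-1.8  2.5 -0.2] z=102
## t=14.88 tool angle 210.0 R=131 tau_cw=-0.00 F=[0.  0.1 0.2] z=102
time_s: 15.05
tcp_pos: [0.4811, -0.1075, 0.1015]
ee_rot: [[0.87, 0.493, 0.004], [0.493, -0.87, 0.0], [0.003, 0.002, -1.0]]
wrist_force: [0.2, 0.5, -0.3]
gripper_width: 0.304
## t=15.05 tool angle 211.6 R=131 tau_cw=-0.05 F=[ 0.2  0.5 -0.3] z=101
```

```bash
python3 -m jog '{"delta_pos":[[-2.3,3.9,0],[-2.2,4,0],[0,0,0]],"rot":[[0,0,-2],[0,0,-2],[0,0,0]],"grip":[30,30,30]}' >/dev/null && python3 chk.py 0.5 &&
python3 -m jog '{"delta_pos":[[-1,2.1,0],[-1,2.1,0],[0,0,0]],"rot":[[0,0,-1],[0,0,-1],[0,0,0]],"grip":[30,30,30]}' >/dev/null && python3 chk.py 0.5 &&
python3 -m jog '{"delta_pos":[[-1,2.1,0],[-1,2.1,0],[0,0,0]],"rot":[[0,0,-1],[0,0,-1],[0,0,0]],"grip":[30,30,30]}' >/dev/null && python3 chk.py 0.5 &&
python3 -m jog '{"delta_pos":[[-0.9,2.1,0],[-0.9,2.1,0],[0,0,0]],"rot":[[0,0,-1],[0,0,-1],[0,0,0]],"grip":[30,30,30]}' >/dev/null && python3 chk.py 0.5 &&
python3 -m jog '{"delta_pos":[[-0.8,2.1,0],[-0.8,2.1,0],[0,0,0]],"rot":[[0,0,-1],[0,0,-1],[0,0,0]],"grip":[30,30,30]}' >/dev/null && python3 chk.py 0.5 &&
python3 -m jog '{"delta_pos":[[-0.7,2.2,0],[-0.7,2.2,0],[0,0,0]],"rot":[[0,0,-1],[0,0,-1],[0,0,0]],"grip":[30,30,30]}' >/dev/null && python3 chk.py 0.5 &&
python3 -m jog '{"delta_pos":[[-0.7,2.2,0],[-0.7,2.2,0],[0,0,0]],"rot":[[0,0,-1],[0,0,-1],[0,0,0]],"grip":[30,30,30]}' >/dev/null && python3 chk.py 0.5 &&
python3 -m jog '{"delta_pos":[[-0.6,2.2,0],[-0.6,2.2,0],[0,0,0]],"rot":[[0,0,-1],[0,0,-1],[0,0,0]],"grip":[30,30,30]}' >/dev/null && python3 chk.py 0.5
```

```text
## t=15.30 tool angle 207.1 R=132 tau_cw=0.06 F=[ 0.6 -0.2 -0.4] z=101
## t=15.55 tool angle 205.3 R=132 tau_cw=0.05 F=[ 0.1 -0.4 -0.2] z=101
## t=15.80 tool angle 203.3 R=133 tau_cw=0.12 F=[ 0.  -1.   0.7] z=101
## t=16.05 tool angle 201.4 R=133 tau_cw=0.08 F=[ 0.9 -0.3 -0.2] z=101
## t=16.30 tool angle 199.4 R=133 tau_cw=0.31 F=[ 1.2 -2.1  0. ] z=101
## t=16.55 tool angle 197.3 R=133 tau_cw=0.22 F=[ 0.9 -1.5  1. ] z=101
## t=16.80 tool angle 195.3 R=133 tau_cw=0.16 F=[ 1.3 -0.9  0.1] z=101
## t=17.05 tool angle 193.4 R=133 tau_cw=0.22 F=[ 1.8 -1.3  0.4] z=101
```

```bash
python3 -m jog '{"delta_pos":[[-0.5,2.2,0],[-0.5,2.2,0],[0,0,0]],"rot":[[0,0,-1],[0,0,-1],[0,0,0]],"grip":[30,30,30]}' >/dev/null && python3 chk.py 0.5 &&
python3 -m jog '{"delta_pos":[[-0.4,2.2,0],[-0.4,2.2,0],[0,0,0]],"rot":[[0,0,-1],[0,0,-1],[0,0,0]],"grip":[30,30,30]}' >/dev/null && python3 chk.py 0.5 &&
python3 -m jog '{"delta_pos":[[-0.4,2.3,0],[-0.3,2.3,0],[0,0,0]],"rot":[[0,0,-1],[0,0,-1],[0,0,0]],"grip":[30,30,30]}' >/dev/null && python3 chk.py 0.5 &&
python3 -m jog '{"delta_pos":[[-0.3,2.3,0],[-0.2,2.3,0],[0,0,0]],"rot":[[0,0,-1],[0,0,-1],[0,0,0]],"grip":[30,30,30]}' >/dev/null && python3 chk.py 0.5 &&
python3 -m jog '{"delta_pos":[[-0.2,2.3,0],[-0.2,2.3,0],[0,0,0]],"rot":[[0,0,-1],[0,0,-1],[0,0,0]],"grip":[30,30,30]}' >/dev/null && python3 chk.py 0.5 &&
python3 -m jog '{"delta_pos":[[-0.1,2.3,0],[-0.1,2.3,0],[0,0,0]],"rot":[[0,0,-1],[0,0,-1],[0,0,0]],"grip":[30,30,30]}' >/dev/null && python3 chk.py 0.5 &&
python3 -m jog '{"delta_pos":[[0,2.3,0],[0,2.3,0],[0,0,0]],"rot":[[0,0,-1],[0,0,-1],[0,0,0]],"grip":[30,30,30]}' >/dev/null && python3 chk.py 0.5 &&
python3 -m jog '{"delta_pos":[[0.1,2.3,0],[0.1,2.3,0],[0,0,0]],"rot":[[0,0,-1],[0,0,-1],[0,0,0]],"grip":[30,30,30]}' >/dev/null && python3 chk.py 0.5
```

```text
## t=17.30 tool angle 191.4 R=133 tau_cw=0.28 F=[ 1.1 -1.9  0.5] z=101
## t=17.55 tool angle 189.5 R=133 tau_cw=0.26 F=[ 1.2 -1.7  0.7] z=101
## t=17.80 tool angle 187.5 R=133 tau_cw=0.31 F=[ 1.8 -2.1  0.5] z=101
## t=18.05 tool angle 185.5 R=133 tau_cw=0.26 F=[ 1.9 -1.8  0.6] z=101
## t=18.30 tool angle 183.9 R=133 tau_cw=1.03 F=[ 2.1 -7.6  0.1] z=101
```

At 183.9° the torque jumped to 1.03 N m. I'll hold to see whether it stays, which would mean the stop.

```bash
for k in 1 2 3; do python3 -m jog '{"delta_pos":[[0,0,0]],"rot":[[0,0,0]],"grip":[30]}' >/dev/null; python3 chk.py 9; done
```

```text
## t=18.38 tool angle 183.9 R=133 tau_cw=1.00 F=[ 2.  -7.4  0.9] z=101
## t=18.47 tool angle 184.0 R=133 tau_cw=1.02 F=[ 2.5 -7.5 -0. ] z=101
## t=18.55 tool angle 184.0 R=133 tau_cw=1.04 F=[ 3.  -7.6  0.7] z=101
```

```bash
python3 -m jog '{"delta_pos":[[-0.1,0.7,0],[0,0.3,0],[0,0,0],[0,0,0]],"rot":[[0,0,0],[0,0,0],[0,0,0],[0,0,0]],"grip":[30,30,30,30]}' >/dev/null; python3 chk.py 9;python3 -m jog '{"delta_pos":[[0,0,0]],"rot":[[0,0,0]],"grip":[30]}' >/dev/null; python3 chk.py 9
```

```text
## t=18.88 tool angle 183.7 R=133 tau_cw=1.34 F=[ 2.9 -9.9 -0.5] z=101
## t=18.97 tool angle 183.7 R=133 tau_cw=1.35 F=[ 2.9 -9.9 -0.3] z=101
```

The torque holds at 1.35 N m against the dead stop. I'll release by opening the fingers in place, so neither pad drags the handle back, and then rise.

```bash
python3 -m jog '{"delta_pos":[[0,0,0],[0,0,0],[0,0,0],[0,0,0],[0,0,0],[0,0,0],[0,0,0]],"rot":[[0,0,0],[0,0,0],[0,0,0],[0,0,0],[0,0,0],[0,0,0],[0,0,0]],"grip":[40,50,60,70,80,80,80]}'; python3 chk.py 9
python3 -m jog '{"delta_pos":[[0,0,10],[0,0,20],[0,0,30],[0,0,30],[0,0,30],[-20,35,0],[-20,35,0],[-10,38,0],[-10,38,0],[0,0,0]],"rot":[[0,0,0],[0,0,0],[0,0,0],[0,0,0],[0,0,0],[0,0,0],[0,0,0],[0,0,0],[0,0,0],[0,0,0]],"grip":[80,80,80,80,80,80,80,80,80,80]}'
python3 - <<'E'
from h import *
from station import vision
t=vision.capture("top");s=vision.capture("side")
pickle.dump((t,s),open("pics/f.pkl","wb"))
a=cv2.resize(t["frame"],None,fx=1,fy=1)[120:300,170:400,::-1];b=s["frame"][140:350,160:400,::-1]
a=cv2.resize(a,(400,313),interpolation=2);b=cv2.resize(b,(400,350),interpolation=2)
o=np.zeros((350,800,3),np.uint8);o[:313,:400]=a;o[:,400:]=b;cv2.imwrite("pics/f.png",o)
E
```

```text
time_s: 19.55
tcp_pos: [0.4596, -0.0461, 0.1009]
ee_rot: [[1.0, 0.028, -0.001], [0.028, -1.0, 0.0], [-0.001, -0.0, -1.0]]
wrist_force: [-0.0, -0.8, -0.3]
gripper_width: 0.739
## t=19.55 tool angle 183.1 R=134 tau_cw=0.11 F=[-0.  -0.8 -0.3] z=101
time_s: 20.38
tcp_pos: [0.3989, 0.1044, 0.2216]
ee_rot: [[0.999, 0.036, 0.001], [0.036, -0.999, 0.002], [0.002, -0.002, -1.0]]
wrist_force: [-0.4, -0.5, -0.3]
gripper_width: 0.801
```

View pics/f.png

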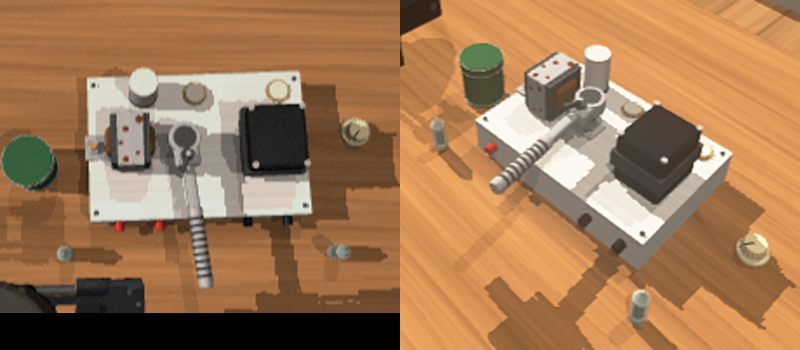

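The ratchet is still on the nut, with its handle end at (206,283). The lever tip is left of its pivot, at (176,160) against (183,145). Valves, canister and knob all stand where they were, and the gripper is clear.

```bash
python3 -c "
from station import finish_job
print(finish_job())"
```

```text
the job is handed in; nothing more can be done
None
```

The nut is home and snug at about 1.35 N m, and the job was handed in after about 20 s on the robot's clock.

- **Lever:** I pushed the reversing lever over with the closed fingertips. The force peaked at about 2 N and then vanished as it snapped over. The side view then, and both views at the end, showed its tip on the tighten side.
- **Tightening:** I straddled the grip, swung back, and made two clockwise strokes with one ratchet-back between them. On the second stroke the torque jumped to about 1.0 N m and held steady while the hand stood still, so the nut was at its stop. I then eased it up to 1.34–1.35 N m. That reading comes from the wrist force times the camera-measured radius, so it carries a few per cent of uncertainty.
- **Release:** I opened the fingers in place so the handle was not dragged back, then lifted away.
- **Last checks:** the final pictures show the ratchet still on the nut, the lever still at tighten, and both valves, the canister and the knob where they were. The robot is touching nothing, and no check failed or disagreed.

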